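Spring open the blue-lidded box

TASK

I need the steel ring from the small box with the blue lid: with the fingers closed, press their tips straight down on the brass dot at the front of the lid until the push catch lets go, and take the fingers away so that the lid springs ajar by itself. Then, with the outside of the fingers, push the lid up and over past upright until it stays wide open. Do not grasp or lift anything, leave the red-lidded box shut, and leave the tape measure, the wax tin and the bench dog where they stand.

Things in the scene. Friction and masses are not known exactly. Their poses are not given: they have to be found in the camera images.
- blue_lid (a joint): Angle of the blue lid about its hinge (rad): 0 closed and latched, about -0.04 pressed down to its stop, growing as it opens; the ejector spring leaves it ajar at about 0.7; upright at 1.57; stop at 1.85. Let go between ajar and about 1.3 it falls back to ajar; past upright it stays open.
- red_lid (a joint): The same angle for the lid of the other box, which is built and works in the same way; it must stay shut (near 0).
- blue_hinge (a point): Middle of the blue lid's hinge line at the far side of its box, 67 mm above the bench. Fixed to the box, not turning with the lid: y axis along the hinge line, -x axis from the hinge to the front of the box (roughly towards the robot), z up.
- caddy: Dark base board, 124 (x) x 158 (y) x 12 mm, fixed to the bench; origin at the centre of its underside, -x to the front. On it stand, fixed side by side 6 mm apart with fronts flush, two wooden boxes 105 mm deep (x), 70 mm wide (y), rims 50 mm above the board. Which box is on the left changes. A steel clamp ring lies in the blue-lidded one.
- blue_dot (a point): Centre of the brass dot (12 mm across) on the top face of the blue lid, 88 mm from the hinge line and 17 mm from the lid's front edge; 76 mm above the bench when shut. Moves and turns with the lid. The catch lets go when the lid is pressed 2 to 4 mm down here, which takes about 3 to 5 N at the dot, and does not latch again.
- blue_edge (a point): Middle of the front edge of the blue lid, 105 mm from the hinge line; moves and turns with the lid. The lid is a bare wooden board 105 x 70 x 6 mm, its underside level with the hinge line when shut (5 mm above the box rim), with a blue painted panel 89 x 58 x 3 mm on top that begins 8 mm behind this edge.
- red_dot (a point): The same brass dot on the red lid.
- tape_measure: Yellow tape measure, 72 x 79 x 64 mm, loose on the bench; origin at the centre of its underside.
- wax_tin: Round green and cream tin of wax, 83 mm across, 27 mm high, loose on the bench; origin at the centre of its underside.
- bench_dog1: Brass-coloured bench dog (headed peg), 24 mm across and 70 mm high, standing loose on the bench behind and to the left of the boxes; origin at the centre of its underside.
There are look-alikes about, which are no part of the job. What is shaped like the bench_dog1 but pink is not meant.

How it is judged:
By the outcome, as a careful person would: the job done as asked, in the order asked, and still so for the second after the job is handed in, with the robot touching nothing.
It also fails if it takes over 38 s, if anything falls off the work surface, if the arm or the gripper's body presses on something with over 40 N, if the wrist force passes 120 N, or if a joint passes its speed limit or range.

ROBOT

A 6-joint arm with a two-finger parallel gripper is mounted at the origin on a cart in front of the work surface, level with it; the furniture and walls round the work are solid. World frame = base frame: x ahead of the robot, y to its left, z up, the work surface at z = 0. Lengths are in mm, angles in rad, forces in N, time in s.
With the tool pointing down it reaches from about 275 to 750 mm from the base axis. Payload 10.2 kg.
Tool frame: the origin (TCP) lies midway between the tips of the shut fingers; the grasp point (between the pads) lies 19 mm behind it (r.grip_depth is the distance from the TCP to the grasp point, in mm); z points along the fingers, y is the line along which they close (so a half turn about z gives the same grasp; the last joint's range is limited). The gripper opens to 85 mm and grips with 20 to 120 N. Pads are 22 mm wide; open, the fingers measure 114 mm over their backs; the gripper's body (76 mm by 85 mm) begins 54 mm behind the grasp point. The pads swing forward as they close: fully open they stand 13 mm farther back than shut.
Start: joints at [1.098, 0.313, 1.498, -0, 1.331, -0.223], TCP at [129.798, 508.708, 231.294] pointing down, gripper open.
Joint ranges: [-2.94, 2.94], [-0.97, 2.17], [0.19, 2.56], [-1.23, 4.37], [0.02, 3.11], [-2.88, 2.88]. Speed limits (rad/s): [2.39, 2.39, 3.01, 3.14, 3.14, 3.14].

INTERFACE

Orientations are given as a rotation vector (axis times angle).
In Python, from plant import r gives the robot as it stands. The module is installed in compiled form; this text tells all that it offers.
- The arm moves only by the shell command python3 -m inch 'ROWS'. ROWS is JSON, a list of rows, each an object with "dp": the shift along the tool's x, y, z in mm, a list of three; "turn": the turn, a rotation vector about the tool's x, y, z in degrees, a list of three; "grip": the opening, from 0 (shut) to 1 (fully open). A call has 1 to 5 rows; each row is the pose to reach, as a shift and turn from the pose commanded when the call began, along the tool's axes at that moment; what a row does not reach only later rows make up. A row lasts 1/12 s, in which the tool goes at most 41.7 mm and 7.16 degrees, less where a joint would pass 70% of its speed; a pose out of reach is approached as far as the arm can. A call with a gripper value outside its range is refused whole. The fingers move at their own pace and stop on an object; the grip force is fixed at half the most. Time passes only in rows, so rows that repeat a pose let the fingers close. It gives the time, the measured TCP pose, the force, the opening and the grip force at its end, in the units of the state.
- r.get_state(): the state, without advancing time (a new reading comes with each control period).
- r.capture(name): name is "side" or "top" or "wrist"; returns a dict with "color" (384x512x3 uint8, red, green, blue), "K" (3x3 intrinsics, pixels), "world_to_cam" (4x4, takes a point from world to camera coordinates); the wrist camera has in their place "hand_eye" (4x4, takes a point from camera to tool coordinates, whose origin is the TCP and whose axes are the flange's). Camera axes: x right, y up, looking along -z (the intrinsics and any distortion apply to the point x, -y, -z); pixel columns grow to the right and rows downward; lengths in mm; the calibration is good to about 2 mm. The wrist camera is an equidistant fisheye: a pixel r from the principal point sees the ray r / f radians off the axis. A picture is of the moment at which its call begins: read the wrist's pose just before it. There is no depth.
- r.close_job(): hands the job in; it is judged then, once.
The state is a dict: "clock": time; "joint_positions": joint angles; "qd": joint speeds; "tau": joint torques, N m; "tcp_pos": TCP position; "orientation": TCP orientation; "force": force on the tool from outside, world axes, zero at the start; "torque": the same for the moment, N m; "opening": opening from 0.0 (shut) to 1.0 (fully open); "grip_force": force on a finger pad.
Only numpy, scipy, OpenCV 4.12 (cv2) and the standard library are available. Lean on these libraries where they do the work, as an engineer would, in place of code of your own. Each camera call takes 0.05 s, during which the arm holds its last target. There are 200 camera calls.

## Working session

There is one attempt and no reset: what is moved stays moved. The work goes in short steps, Python scripts to look and compute and a shell command to move; the robot and the scene stay as the last step left them, time stands still between calls to the robot, and variables do not carry over. Pictures are saved under pics/ and viewed, at most 10 in all, crops included, and the job is handed in when it is done.

```bash
mkdir -p pics; cat > h.py <<'E'
from plant import r
import numpy as np, cv2
from scipy.spatial.transform import Rotation as R
def snap(n,f):
    c=r.capture(n); cv2.imwrite('pics/'+f,cv2.cvtColor(c['color'],cv2.COLOR_RGB2BGR)); np.savez('pics/'+f+'.npz',**c); return c
def at(f,u,v,z):
    c=np.load('pics/'+f+'.npz'); K=c['K']; W=c['world_to_cam']
    d=np.linalg.inv(K)@[u,v,1]; d=np.array([d[0],-d[1],-d[2]])
    d=W[:3,:3].T@d; o=-W[:3,:3].T@W[:3,3]
    return o+d*(z-o[2])/d[2]
def px(f,p):
    c=np.load('pics/'+f+'.npz'); q=c['world_to_cam']@[*p,1]; q=c['K']@[q[0],-q[1],-q[2]]; return q[:2]/q[2]
E
python3 - <<'E'
from h import *
a=snap('top','t0.png');b=snap('side','s0.png')
im=np.hstack([cv2.imread('pics/t0.png'),cv2.imread('pics/s0.png')])
for k in 'K','world_to_cam':print(a[k].round(2).tolist(),b[k].round(2).tolist())
s=r.get_state();print(s['clock'],s['orientation'],R.from_rotvec(s['orientation']).as_matrix().round(3))
E
```

```text
[[356.17, 0.0, 251.13], [0.0, 356.17, 191.74], [0.0, 0.0, 1.0]] [[471.68, 0.0, 254.19], [0.0, 471.68, 194.84], [0.0, 0.0, 1.0]]
[[-0.01, -1.0, 0.02, 344.86], [1.0, -0.01, 0.09, -492.14], [-0.09, 0.02, 1.0, -873.6], [0.0, 0.0, 0.0, 1.0]] [[0.75, -0.66, 0.02, -150.31], [0.48, 0.57, 0.67, -458.36], [-0.45, -0.5, 0.74, -617.59], [0.0, 0.0, 0.0, 1.0]]
0.1 [-3.91288230e-01 -3.11675904e+00  1.74815972e-03] [[-0.969  0.247 -0.001]
 [ 0.247  0.969 -0.001]
 [ 0.    -0.001 -1.   ]]
```

View pics/t0.png

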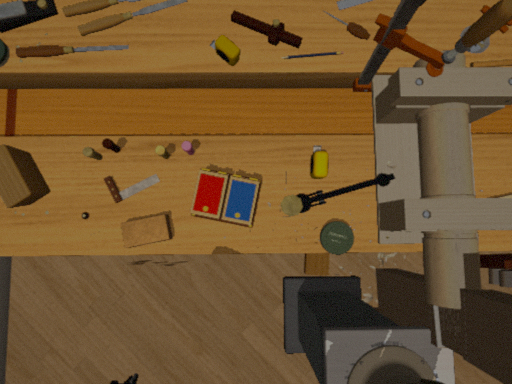

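View pics/s0.png

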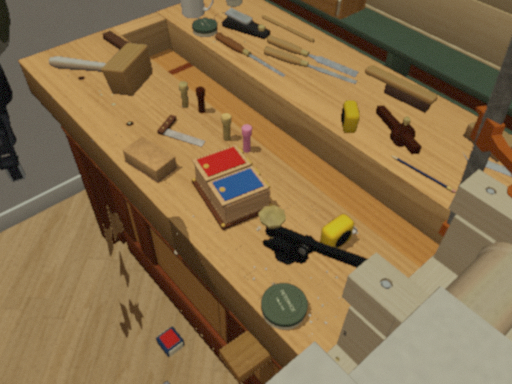

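Top: red lid at (209,194), blue lid at (241,200) right of it, with the blue dot near (238,215). The tape measure is at (320,163), the tin at (337,237), and the dogs are at (162,151) and (188,147, pink). Possible mix-ups are the red box's dot (206,210) and the red/blue thing on the floor at side (170,341). The blue lid on the caddy fits the description, so I'll check it in a crop.

```bash
python3 - <<'E'
from h import *
im=cv2.imread('pics/t0.png')[150:240,180:280]; a=cv2.resize(im,None,fx=6,fy=6,interpolation=cv2.INTER_CUBIC)
cv2.imwrite('pics/c0.png',a)
im=cv2.imread('pics/s0.png')[135:265,180:310]; a=cv2.resize(im,None,fx=4.6,fy=4.6,interpolation=cv2.INTER_CUBIC)
cv2.imwrite('pics/c1.png',a)
print(px('t0.png',[130,509,231]),px('s0.png',[130,509,231]),px('t0.png',[0,0,0]))
for n,u,v,z in [('dot',238,215,76),('reddot',206,210,76),('tape',320,163,64),('tin',337,237,27),('dog',162,151,70),('black',290,205,30),('black2',385,180,30)]: print(n,at('t0.png',u,v,z).round())
E
```

```text
[162.35330285 381.6645526 ] [ 17.10274801 165.20815444] [391.73364378 392.38387418]
dot [435. 373.  76.]
reddot [448. 448.  76.]
tape [559. 175.  64.]
tin [380. 130.  27.]
dog [590. 553.  70.]
black [460. 245.  30.]
black2 [521.   5.  30.]
```

View pics/c0.png

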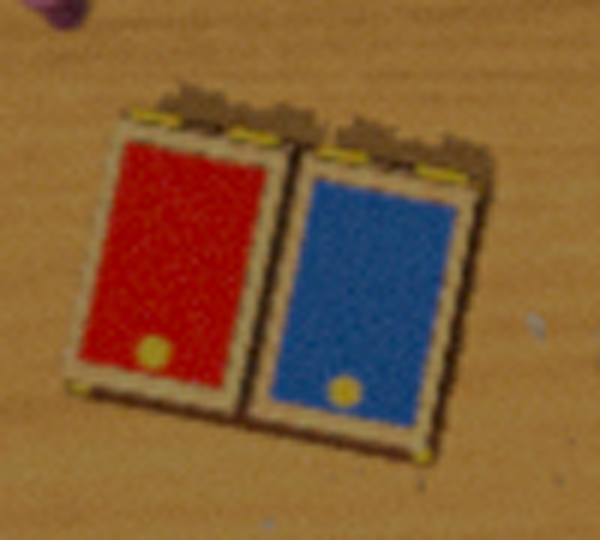

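View pics/c1.png

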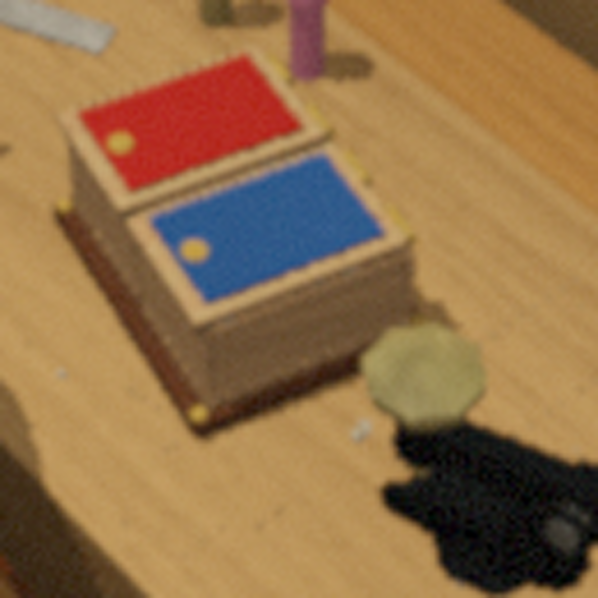

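Crops: blue lid on the right box, brass dot at c0 (344,391) and c1 (195,250). The black object with a pale head may stand above the bench, so I'll triangulate it too.

```bash
python3 - <<'E'
from h import *
def tri(a,b):
    P=[]
    for f in('t0.png','s0.png'):
        c=np.load('pics/'+f+'.npz'); P.append(c['K']@np.diag([1,-1,-1])@c['world_to_cam'][:3])
    X=cv2.triangulatePoints(P[0],P[1],np.array(a,float),np.array(b,float))[:,0]; X=X[:3]/X[3]
    return X.round(1),np.round([px('t0.png',X)-a,px('s0.png',X)-b],1).tolist()
c0=lambda u,v:(180+u/6-.4,150+v/6-.4); c1=lambda u,v:(180+u/4.6-.4,135+v/4.6-.4)
print('dot',tri(c0(344,391),c1(195,250)),at('t0.png',*c0(344,391),76))
print('red',tri(c0(154,352),c1(120,143)))
print('head',tri((290,205),(271,216)))
print('black end', tri((383,180),(360,262)))
p=[at('t0.png',*c0(*q),76)[:2] for q in [(316,180),(460,207),(272,397),(416,425)]]
for q in p:print(q.round(1))
ux=(p[0]+p[1]-p[2]-p[3])/2; uy=(p[0]+p[2]-p[1]-p[3])/2
print(ux,np.linalg.norm(ux),np.degrees(np.arctan2(ux[1],ux[0])),uy,np.linalg.norm(uy),np.degrees(np.arctan2(-uy[0],uy[1])))
s=[at('s0.png',*c1(*q),76)[:2] for q in [(152,218),(325,155),(207,300),(386,235)]]
for q in s:print(q.round(1))
c=r.get_state();print(c['clock'],c['opening'])
E
```

```text
dot (array([436.7, 374.9,  73.9]), [[0.2, -0.3], [-0.2, 0.0]]) [435.99378864 375.35458697  76.        ]
red (array([452.2, 449.3,  73.7]), [[0.1, -0.1], [-0.1, 0.0]])
head (array([457.4, 251.9,  86.6]), [[0.1, -0.1], [-0.1, 0.0]])
black end (array([494. ,  59. , 122.2]), [[-5.3, 6.9], [6.9, -1.9]])
[518.9 385.9]
[507.8 329.4]
[433.9 403.4]
[422.5 347.4]
[ 85.11003511 -17.76606695] 86.94452950916477 -11.790746039861514 [11.23616466 56.218401  ] 57.330271300358106 -11.302567309460148
[433.4 400.4]
[517.7 381.5]
[421.8 347. ]
[505.7 326.4]
0.1 0.9961534887599833
```

Dot ≈ (436,375,76): the panel measures 87×57 mm (given as 89×58), and the box yaw is -11.5°. The hinge works out at ≈ (522,357). The lamp head at (457,252,87) stays clear of the path. I'll move over the dot with the fingers shut.

```bash
python3 -m inch '[{"dp":[-33,-5,0],"turn":[0,0,0],"grip":0},{"dp":[-66,-11,0],"turn":[0,0,-1],"grip":0},{"dp":[-99,-16,0],"turn":[0,0,-2],"grip":0},{"dp":[-132,-21,0],"turn":[0,0,-2.8],"grip":0},{"dp":[-165,-27,0],"turn":[0,0,-2.8],"grip":0}]'
cat > d.py <<'E'
from h import *
import sys
t=np.array([float(v) for v in sys.argv[1:4]]); s=r.get_state(); M=R.from_rotvec(s['orientation']).as_matrix()
print('clk',s['clock'],'pos',np.round(s['tcp_pos'],1),'dp',(M.T@(t-s['tcp_pos'])).round(1),'F',np.round(s['force'],1),'yaw',np.degrees(np.arctan2(M[1,0],M[0,0])).round(1),'tilt',M[:,2].round(3),s['opening'])
E
python3 d.py 436 375 231
```

```text
clock: 0.52
tcp_pos: [284.2, 440.9, 231.0]
orientation: [-0.314, -3.126, 0.001]
force: [-0.1, 0.4, 0.5]
opening: 0.298
grip_force: 0.0
clk 0.5167 pos [284.2 440.9 231. ] dp [-161.8  -34.4   -0. ] F [-0.1  0.4  0.5] yaw 168.5 tilt [-0. -0. -1.] 0.29803736020172406
```

```bash
python3 -m inch '[{"dp":[-32,-7,15],"turn":[0,0,0],"grip":0},{"dp":[-64,-14,35],"turn":[0,0,0],"grip":0},{"dp":[-97,-21,55],"turn":[0,0,0],"grip":0},{"dp":[-130,-28,75],"turn":[0,0,0],"grip":0},{"dp":[-162,-34.5,95],"turn":[0,0,0],"grip":0}]'
python3 -m inch '[{"dp":[0,0,10],"turn":[0,0,0],"grip":0},{"dp":[0,0,20],"turn":[0,0,0],"grip":0},{"dp":[0,0,20],"turn":[0,0,0],"grip":0},{"dp":[0,0,20],"turn":[0,0,0],"grip":0}]'
python3 d.py 436 375 76
python3 - <<'E'
from h import *
snap('top','t1.png');snap('side','s1.png')
a=[cv2.resize(cv2.imread('pics/'+f)[y:y+130,x:x+130],None,fx=3,fy=3,interpolation=cv2.INTER_CUBIC) for f,y,x in(('t1.png',150,175),('s1.png',120,170))]
cv2.imwrite('pics/c2.png',np.hstack(a))
E
```

```text
clock: 0.93
tcp_pos: [436.2, 374.5, 135.1]
orientation: [-0.315, -3.125, 0.0]
force: [0.5, 1.6, -0.1]
opening: -0.001
grip_force: 0.0
clock: 1.27
tcp_pos: [434.0, 376.1, 116.4]
orientation: [-0.313, -3.125, 0.0]
force: [-0.6, -0.1, 0.3]
opening: 0.006
grip_force: 0.0
clk 1.2667 pos [434.  376.1 116.4] dp [-2.2 -0.7 40.4] F [-0.6 -0.1  0.3] yaw 168.5 tilt [-0.001 -0.    -1.   ] 0.00554166013703052
```

View pics/c2.png

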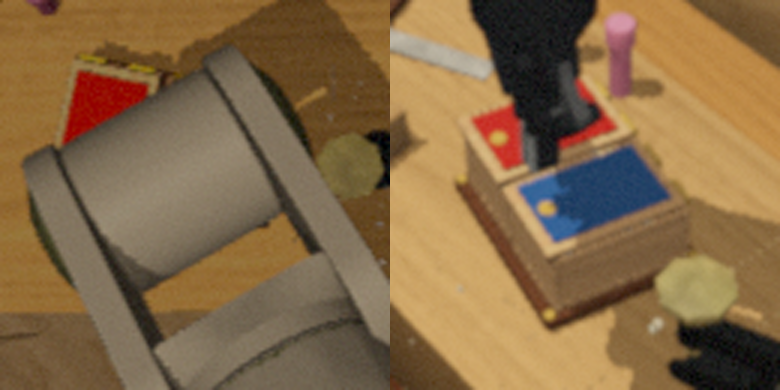

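The side crop shows the shut fingers just above the blue dot, with everything else undisturbed. I'll go down in small steps and watch the force.

```bash
python3 -c "
from h import *
print(px('s1.png',[434,376,116]))"
python3 -m inch '[{"dp":[-1,-0.5,12],"turn":[0,0,0],"grip":0},{"dp":[-2,-0.5,24],"turn":[0,0,0],"grip":0},{"dp":[-2,-0.5,34],"turn":[0,0,0],"grip":0},{"dp":[-2,-0.5,36],"turn":[0,0,0],"grip":0},{"dp":[-2,-0.5,36],"turn":[0,0,0],"grip":0}]'
python3 -m inch '[{"dp":[0,0,1.5],"turn":[0,0,0],"grip":0},{"dp":[0,0,3],"turn":[0,0,0],"grip":0},{"dp":[0,0,4],"turn":[0,0,0],"grip":0},{"dp":[0,0,4],"turn":[0,0,0],"grip":0}]'
python3 d.py 436 375 76
```

```text
[219.65148986 174.52594777]
clock: 1.78
tcp_pos: [436.3, 374.7, 79.6]
orientation: [-0.315, -3.125, 0.001]
force: [-0.1, 0.6, 0.6]
opening: -0.002
grip_force: 0.0
clock: 2.12
tcp_pos: [436.7, 374.7, 76.4]
orientation: [0.315, 3.126, 0.0]
force: [-0.6, 0.7, 0.5]
opening: 0.001
grip_force: 0.0
clk 2.1167 pos [436.7 374.7  76.4] dp [0.8 0.1 0.4] F [-0.6  0.7  0.5] yaw 168.5 tilt [ 0.  0. -1.] 0.0010550145896299266
```

```bash
python3 -m inch '[{"dp":[0,0,1],"turn":[0,0,0],"grip":0},{"dp":[0,0,2],"turn":[0,0,0],"grip":0},{"dp":[0,0,2],"turn":[0,0,0],"grip":0}]'
python3 -m inch '[{"dp":[0,0,0.7],"turn":[0,0,0],"grip":0},{"dp":[0,0,1],"turn":[0,0,0],"grip":0},{"dp":[0,0,1],"turn":[0,0,0],"grip":0}]'
```

```text
clock: 2.37
tcp_pos: [436.7, 374.8, 74.6]
orientation: [0.315, 3.126, 0.0]
force: [-2.5, -0.3, 3.9]
opening: 0.004
grip_force: 2.2
clock: 2.62
tcp_pos: [436.6, 374.8, 73.3]
orientation: [-0.315, -3.126, -0.0]
force: [-2.9, 0.5, 4.4]
opening: 0.001
grip_force: 2.4
```

```bash
python3 -m inch '[{"dp":[0,0,0.5],"turn":[0,0,0],"grip":0},{"dp":[0,0,1],"turn":[0,0,0],"grip":0},{"dp":[0,0,1],"turn":[0,0,0],"grip":0}]'
```

```text
clock: 2.87
tcp_pos: [436.6, 374.9, 72.7]
orientation: [-0.315, -3.126, -0.0]
force: [-4.5, -0.1, 8.4]
opening: 0.003
grip_force: 4.2
```

The force has risen to 8 N at the stop, so the catch has been pressed. Now straight up.

```bash
python3 -m inch '[{"dp":[0,0,-30],"turn":[0,0,0],"grip":0},{"dp":[0,0,-70],"turn":[0,0,0],"grip":0},{"dp":[0,0,-110],"turn":[0,0,0],"grip":0},{"dp":[0,0,-120],"turn":[0,0,0],"grip":0},{"dp":[0,0,-120],"turn":[0,0,0],"grip":0}]'
python3 -m inch '[{"dp":[20,0,0],"turn":[0,0,0],"grip":0},{"dp":[45,0,0],"turn":[0,0,0],"grip":0},{"dp":[70,0,0],"turn":[0,0,0],"grip":0},{"dp":[75,0,0],"turn":[0,0,0],"grip":0},{"dp":[75,0,0],"turn":[0,0,0],"grip":0}]'
python3 - <<'E'
from h import *
snap('side','s2.png')
cv2.imwrite('pics/c3.png',cv2.resize(cv2.imread('pics/s2.png')[80:240,140:320],None,fx=3,fy=3,interpolation=cv2.INTER_CUBIC))
E
python3 d.py 436 375 76
```

```text
clock: 3.28
tcp_pos: [438.1, 375.3, 195.3]
orientation: [0.315, 3.12, 0.005]
force: [0.8, 0.1, -1.1]
opening: -0.002
grip_force: 0.0
clock: 3.7
tcp_pos: [362.0, 389.7, 191.0]
orientation: [-0.312, -3.125, 0.002]
force: [0.2, 0.2, -0.4]
opening: 0.002
grip_force: 0.0
clk 3.75 pos [363.2 389.6 191.3] dp [-74.3   0.3 115.2] F [ 0.3 -0.   0.7] yaw 168.5 tilt [-0.001 -0.001 -1.   ] 0.0018876422350172315
```

View pics/c3.png

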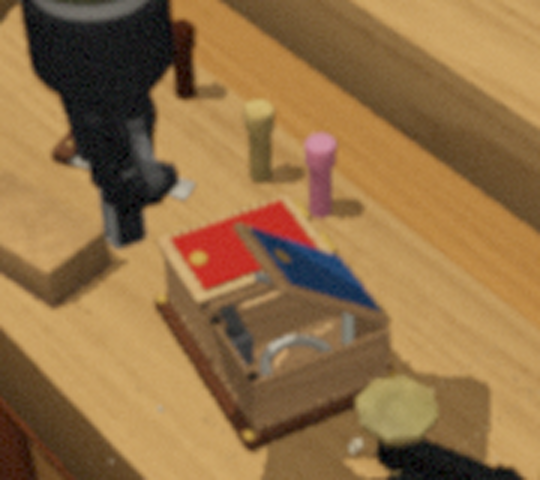

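The blue lid stands ajar (edge at about c3 (260,240)), the ring is visible inside, and the red lid is shut. I'll lower the fingers in front of it to z=115, then push towards the hinge.

```bash
python3 -m inch '[{"dp":[0,0,30],"turn":[0,0,0],"grip":0},{"dp":[0,0,60],"turn":[0,0,0],"grip":0},{"dp":[-10,0,76],"turn":[0,0,0],"grip":0},{"dp":[-30,0,76],"turn":[0,0,0],"grip":0},{"dp":[-50,0,76],"turn":[0,0,0],"grip":0}]'
python3 -m inch '[{"dp":[-10,0,0],"turn":[0,0,0],"grip":0},{"dp":[-20,0,0],"turn":[0,0,0],"grip":0},{"dp":[-30,0,0],"turn":[0,0,0],"grip":0},{"dp":[-40,0,0],"turn":[0,0,0],"grip":0},{"dp":[-50,0,0],"turn":[0,0,0],"grip":0}]'
python3 d.py 522 357.5 115
```

```text
clock: 4.17
tcp_pos: [413.2, 378.8, 114.2]
orientation: [-0.315, -3.124, 0.003]
force: [-0.1, -0.2, 1.3]
opening: 0.001
grip_force: 0.0
clock: 4.58
tcp_pos: [461.8, 369.6, 116.3]
orientation: [-0.315, -3.126, 0.0]
force: [-1.4, -0.0, 0.2]
opening: -0.001
grip_force: 0.5
clk 4.5833 pos [461.8 369.6 116.3] dp [-61.4   0.1   1.3] F [-1.4 -0.   0.2] yaw 168.5 tilt [-0. -0. -1.] -0.0009501082686637289
```

```bash
python3 -m inch '[{"dp":[-9,0,0],"turn":[0,0,0],"grip":0},{"dp":[-18,0,0],"turn":[0,0,0],"grip":0},{"dp":[-27,0,0],"turn":[0,0,0],"grip":0},{"dp":[-36,0,0],"turn":[0,0,0],"grip":0},{"dp":[-43,0,0],"turn":[0,0,0],"grip":0}]'
python3 -m inch '[{"dp":[-5,0,0],"turn":[0,0,0],"grip":0},{"dp":[-10,0,0],"turn":[0,0,0],"grip":0},{"dp":[-14,0,0],"turn":[0,0,0],"grip":0},{"dp":[-17,0,0],"turn":[0,0,0],"grip":0},{"dp":[-17,0,0],"turn":[0,0,0],"grip":0}]'
python3 - <<'E'
from h import *
snap('side','s3.png')
cv2.imwrite('pics/c4.png',cv2.resize(cv2.imread('pics/s3.png')[80:240,140:320],None,fx=3,fy=3,interpolation=cv2.INTER_CUBIC))
E
python3 d.py 522 357.5 115
```

```text
clock: 5.0
tcp_pos: [504.4, 360.9, 116.2]
orientation: [0.316, 3.126, 0.0]
force: [-0.1, 0.0, -0.6]
opening: -0.0
grip_force: 0.0
clock: 5.42
tcp_pos: [520.4, 357.6, 116.2]
orientation: [0.316, 3.126, 0.0]
force: [-0.5, -0.1, 0.2]
opening: -0.0
grip_force: 0.0
clk 5.4667 pos [520.1 357.8 116.2] dp [-1.9  0.1  1.2] F [-0.5  0.1  0.3] yaw 168.5 tilt [-0.  0. -1.] -0.002231913371121972
```

View pics/c4.png

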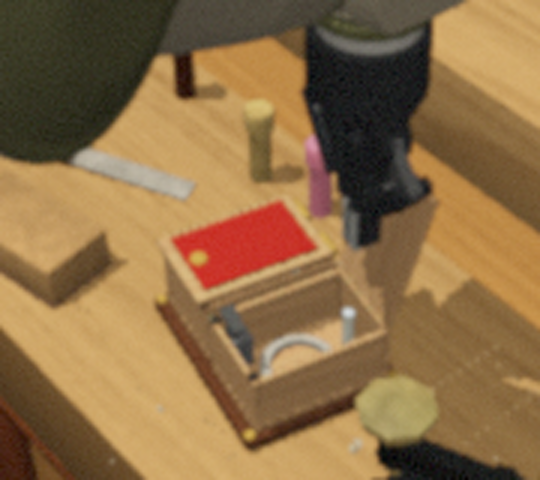

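The lid is up behind the fingers and no longer loads them. I'll back off towards the front, then go up, and check.

```bash
python3 -m inch '[{"dp":[15,0,0],"turn":[0,0,0],"grip":0},{"dp":[45,0,0],"turn":[0,0,0],"grip":0},{"dp":[80,0,-10],"turn":[0,0,0],"grip":0},{"dp":[115,0,-30],"turn":[0,0,0],"grip":0},{"dp":[140,0,-60],"turn":[0,0,0],"grip":0}]'
python3 -m inch '[{"dp":[20,0,-30],"turn":[0,0,0],"grip":0},{"dp":[30,0,-50],"turn":[0,0,0],"grip":0},{"dp":[30,0,-50],"turn":[0,0,0],"grip":0},{"dp":[30,0,-50],"turn":[0,0,0],"grip":0},{"dp":[30,0,-50],"turn":[0,0,0],"grip":0}]'
python3 -m inch '[{"dp":[0,0,0],"turn":[0,0,0],"grip":0},{"dp":[0,0,0],"turn":[0,0,0],"grip":0},{"dp":[0,0,0],"turn":[0,0,0],"grip":0},{"dp":[0,0,0],"turn":[0,0,0],"grip":0},{"dp":[0,0,0],"turn":[0,0,0],"grip":0}]'
python3 - <<'E'
from h import *
snap('side','s4.png')
cv2.imwrite('pics/c5.png',cv2.resize(cv2.imread('pics/s4.png')[80:340,140:380],None,fx=2.3,fy=2.3,interpolation=cv2.INTER_CUBIC))
# expected edge pixel vs lid angle
u=np.array([.98,-.2,0]);h=np.array([522,357.5,67])
for a in(1.57,1.7,1.85):print(a,((px('s4.png',h-105*np.cos(a)*u+[0,0,105*np.sin(a)])-[140,80])*2.3).round())
E
```

```text
clock: 5.88
tcp_pos: [379.1, 385.4, 175.0]
orientation: [-0.313, -3.121, 0.005]
force: [0.2, -0.3, 0.8]
opening: 0.001
grip_force: 0.0
clock: 6.3
tcp_pos: [353.3, 391.4, 225.4]
orientation: [-0.315, -3.125, 0.002]
force: [0.5, -0.7, -0.9]
opening: 0.0
grip_force: 0.0
clock: 6.72
tcp_pos: [353.5, 391.6, 226.0]
orientation: [-0.315, -3.125, 0.001]
force: [-0.1, 0.4, 0.2]
opening: -0.001
grip_force: 0.0
1.57 [278. 134.]
1.7 [292. 130.]
1.85 [307. 127.]
```

View pics/c5.png

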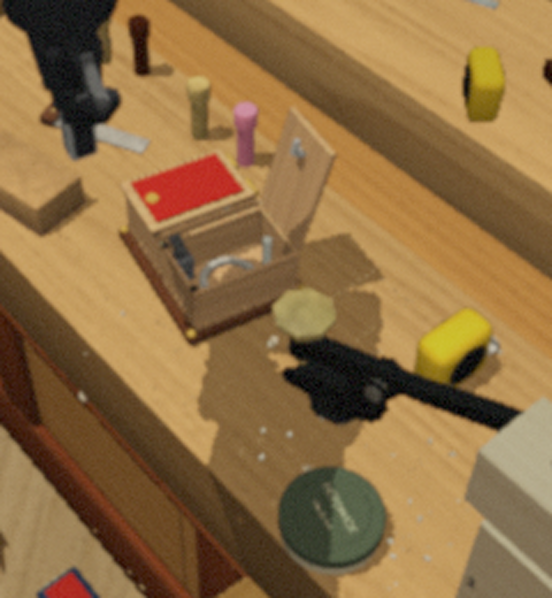

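The lid stands wide open, with its edge mid at c5 (314,132), which matches the 1.85 stop. The red lid is shut and the other items are in place.

```bash
python3 -c "
from plant import r
print(r.close_job())"
```

```text
the job is handed in; nothing more can be done
None
```

The job is handed in: the blue lid's catch was pressed and let go, the lid sprang ajar by itself, and I pushed it past upright, where it now stays wide open; the red box is still shut, the tape measure, wax tin and bench dog look unmoved in the last picture, and the clock was under 7 s.

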